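# Complete the paint caddy and hold it ready to carry

### The job

In the compartmented supply tray stands one round paint pot that is the twin of the pot already in the wooden carrying caddy: take it and stand it upright in the caddy's empty end pocket, and let go of it. Then take the caddy by its handle, lift it straight up about 10 cm off the mat, and finish while holding it there, steady and level, with both pots standing in their pockets. Never tip the caddy or a pot, and leave all the other things where they are.

Things in the scene. Friction and masses are not known exactly. Their poses are not given: they have to be found in the camera images.
- caddy: loose wooden carrying caddy, 216 (its x) x 102 mm (its y), 0.25 to 0.4 kg, standing on a blue mat (top 3 mm above the desk), turned any way round. Origin: centre of its underside, z up. A middle block (80 mm along x, 24 high) carries the handle on two posts at y = +-45 mm. Each end has an open pocket centred at x = +-71.5 mm; the -x pocket already holds a pot, the +x one is empty
- caddy_handle (a point): centre of the caddy's handle bar, 130 mm above the caddy's underside; the bar runs along the caddy's y, is 16 mm wide (along the caddy's x) and 20 mm high, with 78 mm free between the posts. Same axes as the caddy
- caddy_pocket (a point): centre of the floor of the caddy's empty (+x) pocket, 6 mm above the caddy's underside. Same axes as the caddy. Inside the pocket measures 63 mm (caddy's x) by 92 mm (its y); its rim is 15 mm above its floor on the three outer sides, the middle block 18 mm above it on the fourth
- spare_pot_center (a point): the pot to be taken, half-way up on its axis: plain round white pot with black lid of the same diameter, 44 mm diameter, 55 mm tall, standing upright in one of the tray's four compartments; it weighs 0.08 to 0.15 kg
- home_pot_center (a point): the twin pot (same size) that already stands in the caddy's -x pocket, half-way up on its axis
- tray: shallow supply tray of light wood, fixed, standing on the mat, 190 x 190 mm and 22 mm high, with one divider each way making four compartments of about 87 x 87 mm, centred at x, y = -46 or +46 mm; walls and floor 5 mm thick. Origin: centre of its underside. One thing stands near the middle of each compartment
- slim_bottle: a bystander in the supply tray: slim round white bottle, 30 mm diameter, with a narrow black cap, 77 mm tall. Origin: centre of its underside
- square_pot: a bystander in the supply tray: square white pot 38 x 38 mm, 34 mm tall, with a 32 mm round black cap, 45 mm tall in all. Origin: centre of its underside
- flat_tin: a bystander in the supply tray: low wide round tin, 60 mm diameter, 22 mm tall, black lid. Origin: centre of its underside
- tape_roll: a bystander on the mat: empty-cored cardboard tape roll lying flat, 68 mm outside diameter, 20 mm tall. Origin: centre of its underside
- eraser: a bystander on the mat: white eraser 45 x 22 x 13 mm. Origin: centre of its underside
- mouse: a bystander on the mat: black computer mouse 105 x 60 mm, 34 mm tall. Origin: centre of its underside
- brass_weight: a bystander on the mat: round brass paperweight with a small knob, 44 mm diameter, 40 mm tall. Origin: centre of its underside
Mind the look-alikes: they are no part of the job. Leave any purple look-alike of the part that bears spare_pot_center alone.

How it is judged:
By the outcome, as a careful person would: the job done as asked, in the order asked, and still so for the second after the job is handed in, while the arm keeps its last pose, push and grip.
It also fails if it takes over 51 s, if anything falls off the work surface, if the arm or the gripper's body presses on something with over 40 N, if the wrist force passes 120 N, or if a joint passes its speed limit or range.

### The arm

A 7-joint arm with a two-finger parallel gripper is mounted at the origin on the work surface. World frame = base frame: x ahead of the robot, y to its left, z up, the work surface at z = 0. Lengths are in m, angles in rad, forces in N, time in s.
With the tool pointing down it reaches from about 0.425 to 0.95 m from the base axis. Payload 4.7 kg.
Tool frame: the origin (TCP) lies midway between the tips of the shut fingers; the grasp point (between the pads) lies behind it (env.hold_point_z is the z of the grasp point in the tool frame, in m); z points along the fingers, x is the direction in which the jaws open and shut, and the axes are right-handed (so a half turn about z gives the same grasp; the last joint's range is limited). The gripper opens to 85 mm and grips with 20 to 120 N. Pads are 22 mm wide; open, the fingers measure 114 mm over their backs; the gripper's body (76 mm by 85 mm) begins 54 mm behind the grasp point. The pads swing forward as they close: fully open they stand 13 mm farther back than shut.
Start: joints at [1.271, 0.469, -0.049, 1.532, 0.024, 1.141, -0.082], TCP at [0.181, -0.65, 0.199] pointing down, gripper open.
Joint ranges: [-2.59, 2.59], [-0.33, 1.99], [-1.39, 1.29], [0.1, 2.45], [-1.04, 4.18], [0.21, 1.99], [-2.66, 2.66]. Speed limits (rad/s): [2.57, 2.57, 3.14, 3.14, 3.14, 3.14, 3.14].

### API

Orientations are given as a rotation vector (axis times angle).
In Python, from cell import env gives the robot as it stands.
- The arm moves only by the shell command python3 -m pendant 'ROWS' [FORCE]. ROWS is a JSON object of lists of equal length, an entry for each row: "offset": the shift along the tool's x, y, z in cm, a list of three; "turn": the turn, a rotation vector about the tool's x, y, z in degrees, a list of three; "jaw": the gripper command: -1 is shut, 1 is fully open, values between are in proportion. A call has 1 to 12 rows; each row shifts and turns the commanded pose from where the row before left it, along the tool's axes as they then stand; what a row does not reach is not made up. A row lasts 1/8 s, in which the tool goes at most 62.5 mm and 10.7 degrees, less where a joint would pass 70% of its speed; a pose out of reach is approached as far as the arm can. A call is refused whole if a number of a shift passes 6.25 or a number of a turn 10.7, either way. A call with a gripper value outside its range is refused whole. The fingers move at their own pace and stop on an object; FORCE is the grip in N (left out, the last holds). Time passes only in rows, so rows that do not move let the fingers close. It gives the time, the measured TCP pose, the force and the opening at its end, in the units of the state.
- env.read_state(): the state, without advancing time (a new reading comes with each control period).
- env.read_camera(name): name is "side" or "top"; returns the picture (400x640x3 uint8, red, green, blue); there is no depth.
- env.camera_params(name): a dict with "K" (3x3 intrinsics, pixels), "k1" (the pictures are not rectified: a ray, as slopes to the right and down, at radius r is drawn at 1 + k1 r^2 times it, then the intrinsics apply), "R" (3x3) and "t" (3): a world point X has camera coordinates R X + t. Camera axes: x right, y down, z forward; pixel columns grow to the right and rows downward; lengths in m; the calibration is good to about 2 mm. A picture is of the moment at which its call begins. camera_params takes no time and is no camera call.
- env.job_done(): hands the job in, once; it reports no verdict.
Trained networks look in the newest picture that a camera, given by its name, has taken for a name from the list of things; names that differ only in an ending like _2 or _b are one class to them, and where a whole thing is asked for, a point or a joint stands for the part that bears it (a point fixed in the world has none). Each returns a list of dicts, best first, with "p" (0 to 1); they miss things now and then, are a little off and sometimes report something else, mostly with a low value. They report only what shows in the picture. A call takes as long as a camera call. They do not tell look-alikes from the thing itself.
- env.boxes_of(camera, query): "location" ([x, y, z] in m, in world coordinates, good to about 4 mm: the middle of the surface that is visible of it).
The state is a dict: "t": time; "joints": joint angles; "qd": joint speeds; "joint_efforts": joint torques, N m; "ee_pos": TCP position; "tcp_rot": TCP orientation; "ft_force": force on the tool from outside, world axes, zero at the start; "wrist_torque": the same for the moment, N m; "grip_width": finger opening in m.
Only numpy, scipy, OpenCV 4.12 (cv2) and the standard library are available. Lean on these libraries where they do the work, as an engineer would, in place of code of your own. Each camera call takes 0.05 s, during which the arm holds its last target.

## Working session

There is one attempt and no reset: what is moved stays moved. The work goes in short steps, Python scripts to look and compute and a shell command to move; the robot and the scene stay as the last step left them, time stands still between calls to the robot, and variables do not carry over. Pictures are saved under pics/ and viewed, and the job is handed in when it is done.

```bash
ls; mkdir -p pics; python3 - <<'E'
from cell import env
import cv2
for n in("side","top"):
    im=env.read_camera(n); cv2.imwrite(f"pics/{n}0.png",im[:,:,::-1])
    p=env.camera_params(n); print(n,p)
    for q in ["caddy","caddy_handle","caddy_pocket","spare_pot_center","home_pot_center","tray"]:
        print(n,q,env.boxes_of(n,q)[:4])
print(env.read_state(),env.hold_point_z)
E
```

```text
pics
side {'K': array([[383.84782457,   0.        , 326.59141035],
       [  0.        , 383.84782457, 199.27605943],
       [  0.        ,   0.        ,   1.        ]]), 'k1': -0.022719823016123086, 'R': array([[-0.88429689, -0.46679611,  0.01097295],
       [-0.30761233,  0.56473814, -0.76579729],
       [ 0.35127435, -0.68056757, -0.64298842]]), 't': array([0.5105306 , 0.22620284, 1.04641444])}
side caddy [{'location': [0.5544, -0.1658, 0.0259], 'p': 0.88}]
side caddy_handle [{'location': [0.5527, -0.1649, 0.0254], 'p': 0.67}, {'location': [0.3683, 0.0361, 0.0095], 'p': 0.51}]
side caddy_pocket [{'location': [0.555, -0.1613, 0.0258], 'p': 0.74}]
side spare_pot_center [{'location': [0.5696, 0.5875, 0.0555], 'p': 0.93}, {'location': [0.6156, 0.292, 0.0558], 'p': 0.92}, {'location': [0.475, 0.5777, 0.0514], 'p': 0.58}, {'location': [0.374, 0.5714, 0.054], 'p': 0.41}]
side home_pot_center [{'location': [0.5222, -0.0898, 0.0554], 'p': 0.53}]
side tray [{'location': [0.5716, 0.252, 0.0068], 'p': 0.85}]
top {'K': array([[476.98689614,   0.        , 312.96446714],
       [  0.        , 47
[... 842 characters left out ...]
'p': 0.66}]
{'t': 0.7, 'joints': array([ 1.27108302,  0.46859391, -0.04859604,  1.53248985,  0.02409917,
        1.14102769, -0.08229818]), 'qd': array([ 0.00054436, -0.00016208, -0.00148365, -0.00115476, -0.00054005,
       -0.00113978,  0.00010127]), 'joint_efforts': array([-1.03560891e-03, -5.10011101e+01, -4.70703794e-02, -2.37969178e+01,
        1.08434481e-02,  7.92460705e-04,  6.27584981e-06]), 'ee_pos': array([ 0.18061998, -0.65040237,  0.19874325]), 'tcp_rot': array([ 2.50098758e+00, -1.90121311e+00,  1.16818220e-04]), 'ft_force': array([-1.56083376,  0.70320307,  0.39988371]), 'wrist_torque': array([-0.01240187, -0.03640729, -0.00872308]), 'grip_width': 0.08550924093437491} -0.0187
```

View pics/top0.png

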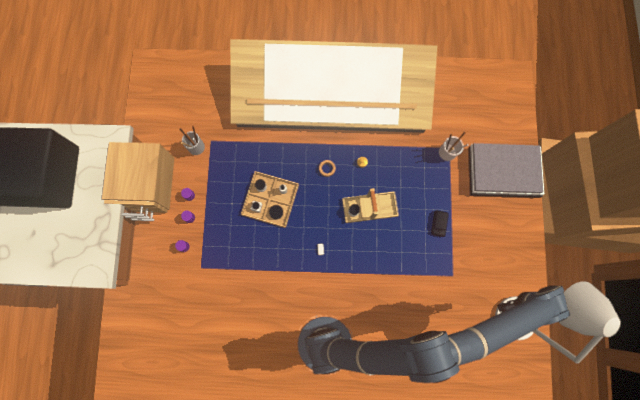

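View pics/side0.png

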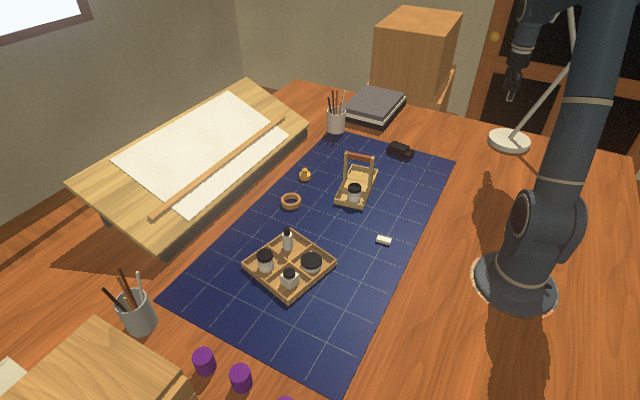

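The top view shows the tray at about (270,200) and the caddy at about (370,207). The pot in the caddy is at (354,209) and the empty end is on the right. In the tray, the plain round pot is at (260,184) in the top view and (265,262) in the side view. The purple look-alikes are off to the left. I'll zoom in next.

```bash
cat > h.py <<'E'
import numpy as np, cv2
from cell import env
def proj(n,X):
    p=env.camera_params(n); c=np.atleast_2d(X)@p["R"].T+p["t"]; s=c[:,:2]/c[:,2:]
    s=s*(1+p["k1"]*(s**2).sum(1,keepdims=True)); K=p["K"]
    return s*[K[0,0],K[1,1]]+[K[0,2],K[1,2]]
def back(n,uv,z):
    p=env.camera_params(n);K=p["K"]
    d=(np.array(uv,float)-[K[0,2],K[1,2]])/[K[0,0],K[1,1]]; s=d.copy()
    for _ in range(10): s=d/(1+p["k1"]*(s**2).sum())
    r=p["R"].T@np.r_[s,1]; o=-p["R"].T@p["t"]
    return o+r*(z-o[2])/r[2]
def crop(src,dst,x0,y0,w,h,k):
    im=cv2.imread(src)[y0:y0+h,x0:x0+w]; cv2.imwrite(dst,cv2.resize(im,None,fx=k,fy=k,interpolation=cv2.INTER_CUBIC))
E
python3 - <<'E'
from h import *
crop("pics/top0.png","pics/tc.png",235,160,180,80,4.4)
crop("pics/side0.png","pics/sc.png",320,140,80,80,7)
crop("pics/side0.png","pics/st.png",235,220,110,85,7)
print(back("top",(274,212),.022))
E
```

```text
[0.51423418 0.21932518 0.022     ]
```

View pics/tc.png

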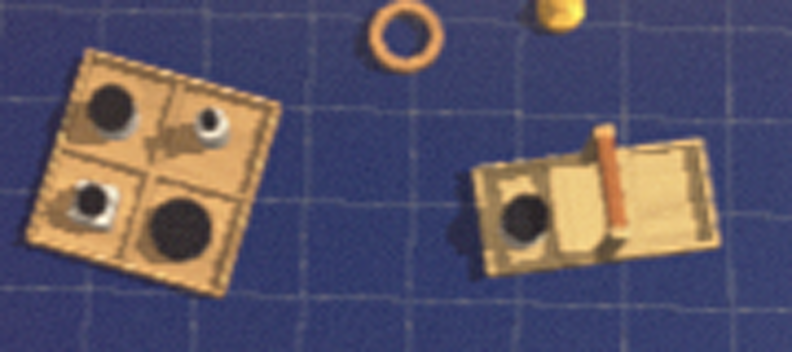

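View pics/sc.png

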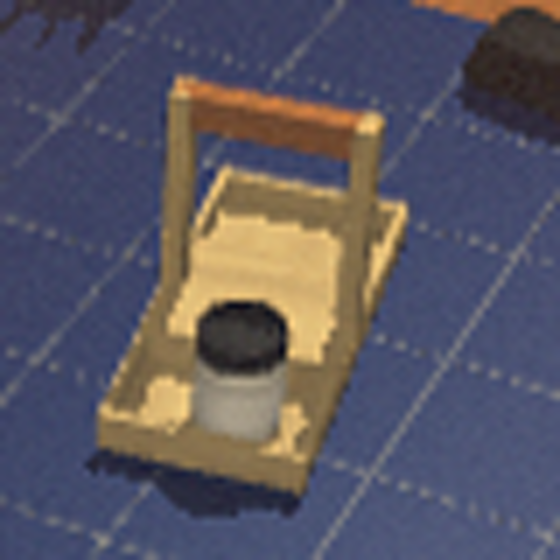

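View pics/st.png

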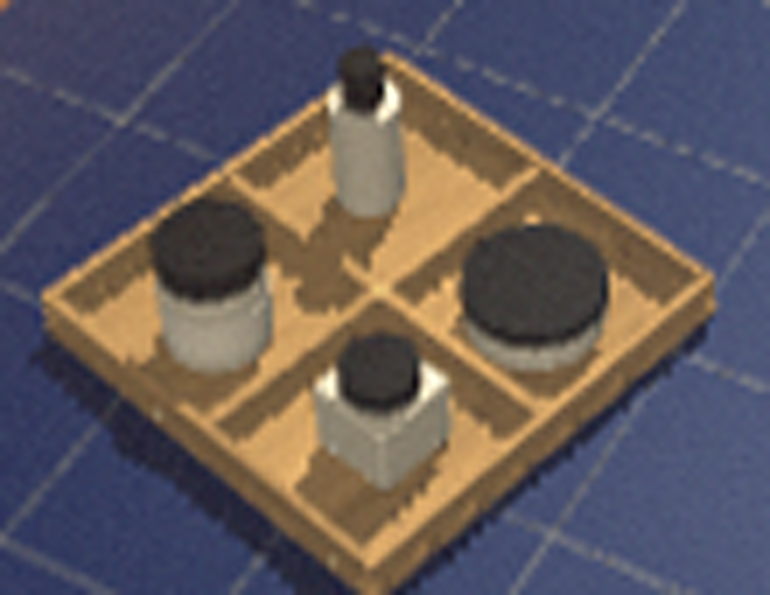

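```bash
cat > fit.py <<'E'
from h import *
from scipy.optimize import least_squares
T=lambda u,v:((u+.5)/4.4+235-.5,(v+.5)/4.4+160-.5)
S=lambda u,v,x0,y0:((u+.5)/7+x0-.5,(v+.5)/7+y0-.5)
M=[(-.108,.051,.021),(-.108,-.051,.021),(.108,-.051,.021),(.108,.051,.021)]
obs=[("top",m,T(*p)) for m,p in zip(M,[(472,168),(488,275),(720,243),(703,138)])]
sc=lambda u,v:S(u,v,320,140)
obs+=[("side",(-.108,.051,.021),sc(100,412)),("side",(-.108,-.051,.021),sc(303,462)),("side",(.108,-.051,.021),sc(407,205)),("side",(.108,.051,.021),sc(228,170)),
("side",(0,.05,.14),sc(182,82)),("side",(0,-.05,.14),sc(370,120)),("top",(0,.05,.14),T(604,127)),("top",(0,-.05,.14),T(617,235))]
def w(p,m): c,s=np.cos(p[2]),np.sin(p[2]); return np.array([p[0]+c*m[0]-s*m[1],p[1]+s*m[0]+c*m[1],.003+m[2]])
f=lambda p:np.concatenate([proj(n,w(p,m))[0]-o for n,m,o in obs])
for y0 in(-1.5,):
    r=least_squares(f,[.555,-.17,y0],loss="soft_l1"); print(r.x,np.degrees(r.x[2])); print(r.fun.reshape(-1,2).round(1).tolist())
p=r.x
print("pocket",w(p,(.0715,0,.006)),"handle",w(p,(0,0,.130)),"home",w(p,(-.0715,0,.0335)))
# pot triangulation: lid top center
for n,uv in[("top",T(109,105)),("side",S(208,238,235,220))]: print(n,back(n,uv,.063))
th=np.linspace(0,6.28,13)
E
cat fit.py > fit2.py; cat >> fit2.py <<'E'
st=cv2.imread("pics/st.png"); tc=cv2.imread("pics/tc.png"); th=np.linspace(0,2*np.pi,40)
P=np.mean([back("top",T(109,105),.063),back("side",S(208,238,235,220),.063)],0)
for z in(.008,.063):
    c=np.c_[P[0]+.022*np.cos(th),P[1]+.022*np.sin(th),0*th+z]
    for im,n,k,x0,y0 in((st,"side",7,235,220),(tc,"top",4.4,235,160)):
        q=((proj(n,c)-[x0,y0]+.5)*k-.5).astype(int); cv2.polylines(im,[q],1,(0,255,0) if z>.01 else (0,0,255),1)
cv2.imwrite("pics/o1.png",st); cv2.imwrite("pics/o2.png",tc); print(P)
E
python3 fit2.py
```

```text
[ 0.54903835 -0.17152541 -1.41338133] -80.9807849188402
[[0.1, -0.1], [-0.1, -0.0], [-0.4, 0.7], [-0.5, 0.3], [-0.6, -0.2], [0.2, -0.6], [0.3, -0.2], [-0.9, -0.6], [-1.1, -0.1], [1.3, 0.2], [-0.3, -0.1], [0.6, 0.6]]
pocket [ 0.5602471  -0.24214137  0.009     ] handle [ 0.54903835 -0.17152541  0.133     ] home [ 0.53782961 -0.10090945  0.0365    ]
top [0.62225654 0.28054408 0.063     ]
side [0.61940297 0.28107991 0.063     ]
[0.62082976 0.280812   0.063     ]
```

View pics/o1.png

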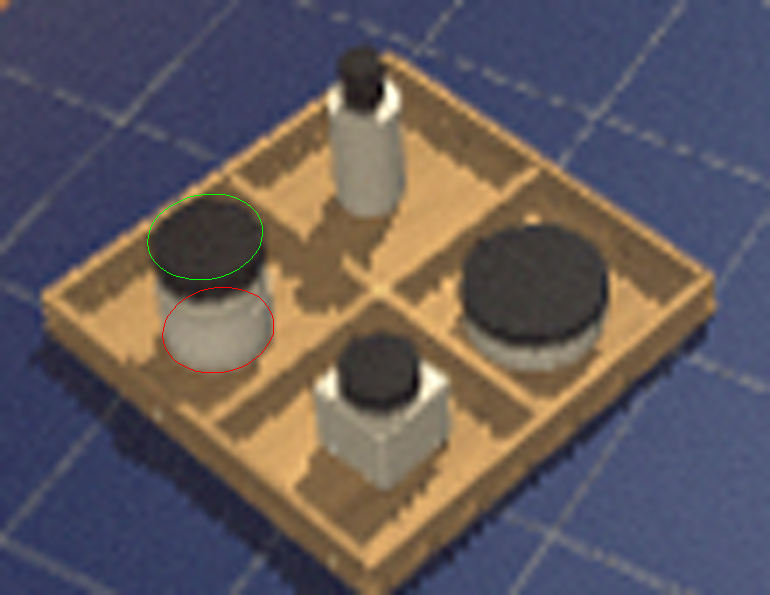

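View pics/o2.png

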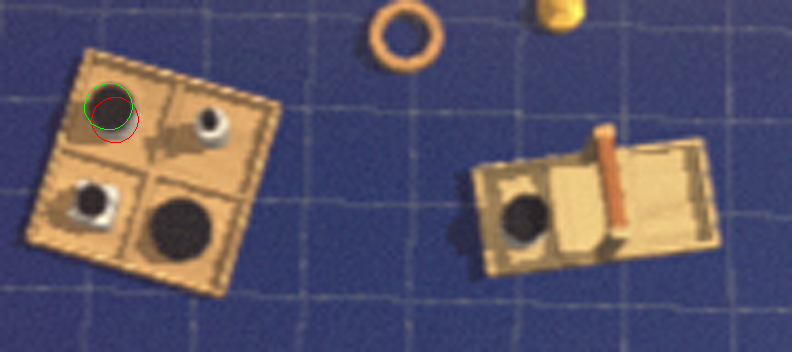

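The fits agree to about 2–3 mm: the spare pot is at (0.620, 0.281), and the caddy is at (0.549, −0.1715) with yaw −81°. I'll lift, then swing round towards the tray, turning as I go.

```bash
cat >> h.py <<'E'
from scipy.spatial.transform import Rotation as Ro
def delta(pos,psi_deg):
    s=env.read_state(); R=Ro.from_rotvec(s["tcp_rot"]); a=np.radians(psi_deg)
    x=np.array([np.cos(a),np.sin(a),0]); z=np.array([0,0,-1.]); G=Ro.from_matrix(np.c_[x,np.cross(z,x),z])
    print("t",s["t"],"pos",s["ee_pos"].round(4),"d_cm",(R.inv().apply(np.array(pos)-s["ee_pos"])*100).round(2),"turn",np.degrees((R.inv()*G).as_rotvec()).round(1),"F",s["ft_force"].round(1),"w",round(s["grip_width"],4))
E
python3 -m pendant '{"offset":[[0,0,-3],[0,0,-3],[-0.25,-5.8,0],[-0.25,-5.8,0],[-0.25,-5.8,0],[-0.25,-5.8,0],[-0.25,-5.8,0],[-0.25,-5.8,0],[-0.25,-5.8,0],[-0.25,-5.8,0],[-0.25,-5.8,0],[-0.25,-5.8,0]],"turn":[[0,0,0],[0,0,0],[0,0,-5.2],[0,0,-5.2],[0,0,-5.2],[0,0,-5.2],[0,0,-5.2],[0,0,-5.2],[0,0,-5.2],[0,0,-5.2],[0,0,-5.2],[0,0,-5.2]],"jaw":[1,1,1,1,1,1,1,1,1,1,1,1]}' 60
python3 -c "
from h import *
delta((.62,.281,.15),29.6)"
```

```text
t: 2.2
ee_pos: [0.6025, -0.278, 0.2587]
tcp_rot: [3.082, -0.608, 0.001]
ft_force: [1.9, 0.1, 0.3]
grip_width: 0.0853
t 2.2 pos [ 0.6025 -0.278   0.2587] d_cm [-19.62 -52.38  10.86] turn [  0.   -0.  -51.9] F [1.9 0.1 0.3] w 0.0853
```

```bash

python3 -m pendant '{"offset":[[-0.1,-5.8,0],[-0.1,-5.8,0],[-0.1,-5.8,0],[-0.1,-5.8,0],[-0.1,-5.8,0],[-0.1,-5.8,0],[-0.1,-5.8,0],[-0.1,-5.8,0],[-0.1,-5.8,0],[-0.1,-4,0],[0,0,0]],"turn":[[0,0,-5.2],[0,0,-5.2],[0,0,-5.2],[0,0,-5.2],[0,0,-5.2],[0,0,-5.2],[0,0,-5.2],[0,0,-5.2],[0,0,-5.2],[0,0,-5.1],[0,0,0]],"jaw":[1,1,1,1,1,1,1,1,1,1,1]}'
python3 -c "
from h import *
delta((.62,.281,.15),29.6)"
```

```text
t: 3.58
ee_pos: [0.5876, 0.2691, 0.2593]
tcp_rot: [-3.033, -0.809, -0.0]
ft_force: [-0.4, -1.0, 0.3]
grip_width: 0.0856
t 3.575 pos [0.5876 0.2691 0.2593] d_cm [ 3.39  0.6  10.93] turn [-0.1 -0.   0.3] F [-0.4 -1.   0.3] w 0.0856
```

```bash

python3 -m pendant '{"offset":[[3.4,0.6,3],[0,0,4],[0,0,4],[0,0,3],[0,0,0],[0,0,0]],"turn":[[0,0,0.3],[0,0,0],[0,0,0],[0,0,0],[0,0,0],[0,0,0]],"jaw":[1,1,1,1,1,1]}'
python3 - <<'E'
from h import *
delta((.62,.281,.029),29.6)
for n in("top","side"): cv2.imwrite(f"pics/{n}1.png",env.read_camera(n)[:,:,::-1])
crop("pics/top1.png","pics/tc1.png",215,150,90,90,6)
crop("pics/side1.png","pics/st1.png",205,180,150,120,5)
E
```

```text
t: 4.32
ee_pos: [0.6242, 0.2756, 0.1201]
tcp_rot: [-3.041, -0.787, -0.004]
ft_force: [0.4, 0.0, 0.5]
grip_width: 0.0857
t 4.325 pos [0.6242 0.2756 0.1201] d_cm [-0.12 -0.68  9.11] turn [ 0.  -0.1 -0.6] F [0.4 0.  0.5] w 0.0857
```

View pics/st1.png

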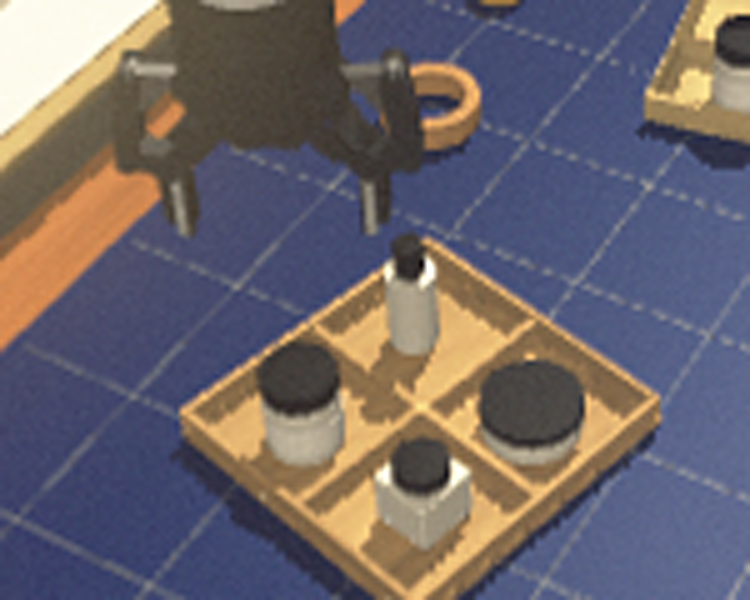

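View pics/tc1.png

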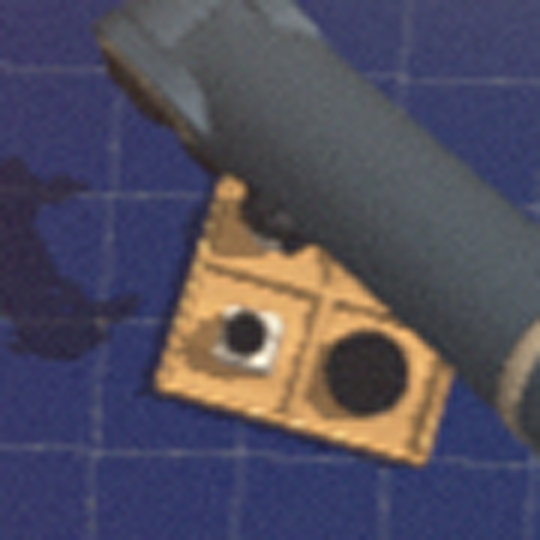

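```bash

python3 -c "
from h import *
delta((.62,.281,.029),29.6)
tp=proj('side',[[.6242,.2756,.133]]);print(tp)
delta((.62,.281,.029),29.6)"
```

```text
t 4.425 pos [0.6241 0.2762 0.1208] d_cm [-0.16 -0.63  9.17] turn [ 0.  -0.2 -0.5] F [-0.4  0.9  0.1] w 0.0856
[[261.43211331 233.27122096]]
t 4.425 pos [0.6241 0.2762 0.1208] d_cm [-0.16 -0.63  9.17] turn [ 0.  -0.2 -0.5] F [-0.4  0.9  0.1] w 0.0856
```

```bash

python3 -m pendant '{"offset":[[-0.15,-0.65,2],[0,0,3],[0,0,0],[0,0,0]],"turn":[[0,0,-0.5],[0,0,0],[0,0,0],[0,0,0]],"jaw":[1,1,1,1]}'
python3 - <<'E'
from h import *
delta((.62,.281,.029),29.6)
for n in("side",): cv2.imwrite(f"pics/{n}2.png",env.read_camera(n)[:,:,::-1])
crop("pics/side2.png","pics/st2.png",205,180,150,120,5)
delta((.62,.281,.029),29.6)
E
```

```text
t: 4.92
ee_pos: [0.6186, 0.2813, 0.0692]
tcp_rot: [-3.037, -0.803, -0.001]
ft_force: [0.3, 0.5, 0.3]
grip_width: 0.0851
t 4.925 pos [0.6186 0.2813 0.0692] d_cm [0.1  0.1  4.02] turn [-0. -0.  0.] F [0.3 0.5 0.3] w 0.0851
t 4.975 pos [0.619  0.2815 0.0698] d_cm [0.06 0.09 4.08] turn [-0.  -0.1  0. ] F [0.8 1.1 0.6] w 0.0853
```

View pics/st2.png

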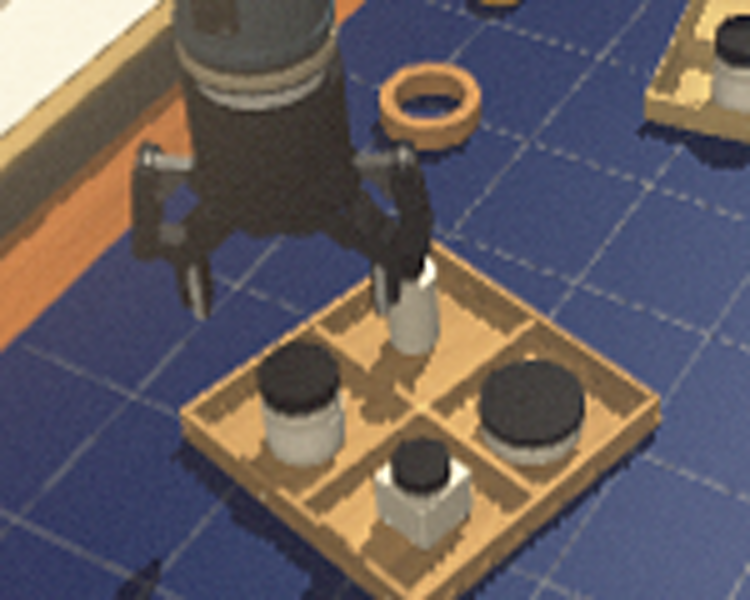

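```bash

python3 -m pendant '{"offset":[[0,0.1,2],[0,0,1.5],[0,0,1],[0,0,0],[0,0,0]],"turn":[[0,0,0],[0,0,0],[0,0,0],[0,0,0],[0,0,0]],"jaw":[1,1,1,1,1]}'
python3 - <<'E'
from h import *
delta((.62,.281,.024),29.6)
cv2.imwrite(f"pics/side3.png",env.read_camera("side")[:,:,::-1])
crop("pics/side3.png","pics/st3.png",205,180,150,120,5)
delta((.62,.281,.024),29.6)
E
```

```text
t: 5.6
ee_pos: [0.6191, 0.2802, 0.024]
tcp_rot: [-3.037, -0.803, -0.001]
ft_force: [0.1, -0.1, 0.5]
grip_width: 0.085
t 5.6 pos [0.6191 0.2802 0.024 ] d_cm [ 0.11 -0.02 -0.  ] turn [-0. -0.  0.] F [ 0.1 -0.1  0.5] w 0.085
t 5.65 pos [0.6193 0.2803 0.0242] d_cm [ 0.1  -0.02  0.02] turn [-0.  -0.1  0. ] F [-0.7 -0.5 -0.2] w 0.0853
```

View pics/st3.png

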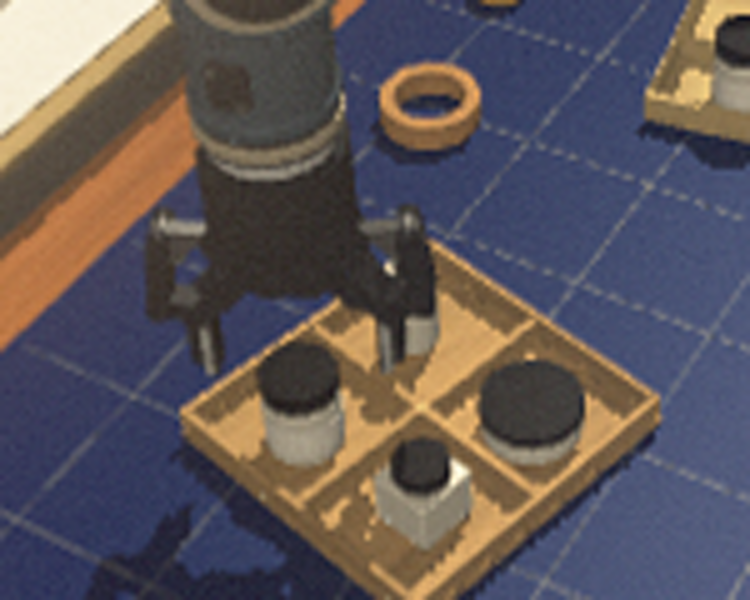

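```bash

python3 - <<'E'
from h import *
for z in (.024,.037,.05,.08): print(z,back("side",(264.5,254),z))
print(proj("side",[[.6193,.2803,.037],[.62,.281,.063]]))
for a in (29.6,):
  d=np.array([np.cos(np.radians(a)),np.sin(np.radians(a)),0])*.0427
  print(proj("side",[np.array([.6193,.2803,.037])+d,np.array([.6193,.2803,.037])-d]))
import sys
for n in("top",): cv2.imwrite("pics/top3.png",env.read_camera(n)[:,:,::-1])
crop("pics/top3.png","pics/tt3.png",215,150,90,90,6)
s=env.read_state();print(s["joints"],Ro.from_rotvec(s["tcp_rot"]).as_matrix().round(3))
print(env.boxes_of("side","spare_pot_center"))
E
```

```text
0.024 [0.64131744 0.25495188 0.024     ]
0.037 [0.63354962 0.26399222 0.037     ]
0.05 [0.6257818  0.27303256 0.05      ]
0.08 [0.60785605 0.29389488 0.08      ]
[[265.37521302 259.80125956]
 [264.11952737 253.47248842]]
[[249.71282985 260.03569164]
 [281.01256677 259.56266539]]
[-0.09432356  0.73032943 -0.59222138  1.64016886  0.48664585  0.92136462
 -0.35124721] [[ 0.869  0.494  0.001]
 [ 0.494 -0.869  0.001]
 [ 0.001  0.    -1.   ]]
[{'location': [0.5712, 0.587, 0.0518], 'p': 0.94}, {'location': [0.4766, 0.575, 0.0543], 'p': 0.91}, {'location': [0.6159, 0.293, 0.0561], 'p': 0.74}, {'location': [0.3725, 0.569, 0.0527], 'p': 0.56}]
```

View pics/tt3.png

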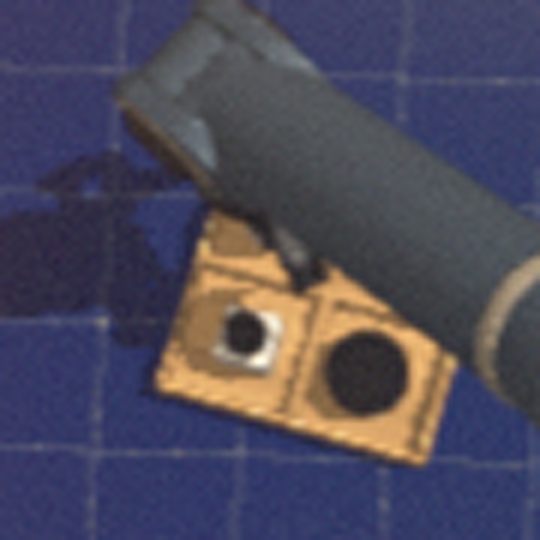

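```bash

python3 - <<'E'
from h import *
d=np.array([np.cos(np.radians(29.6)),np.sin(np.radians(29.6)),0]); y=np.array([d[1],-d[0],0])
c=np.array([.6193,.2803,0])
print("TCP z levels; inner finger box corners")
ims={"top":cv2.imread("pics/tt3.png"),"side":cv2.imread("pics/st3.png")}
A={"top":(6,215,150),"side":(5,205,180)}
for n in ims:
  k,x0,y0=A[n]
  for sg,col in((1,(0,255,0)),(-1,(0,0,255))):
    for z in(.037,.06):
      P=[c+sg*d*a+y*b+[0,0,z] for a,b in((.0425,-.011),(.0425,.011),(.057,.011),(.057,-.011))]
      q=((proj(n,P)-[x0,y0]+.5)*k-.5).astype(int); cv2.polylines(ims[n],[q],1,col,1)
  cv2.imwrite(f"pics/ov_{n}.png",ims[n])
E
```

```text
TCP z levels; inner finger box corners
```

View pics/ov_top.png

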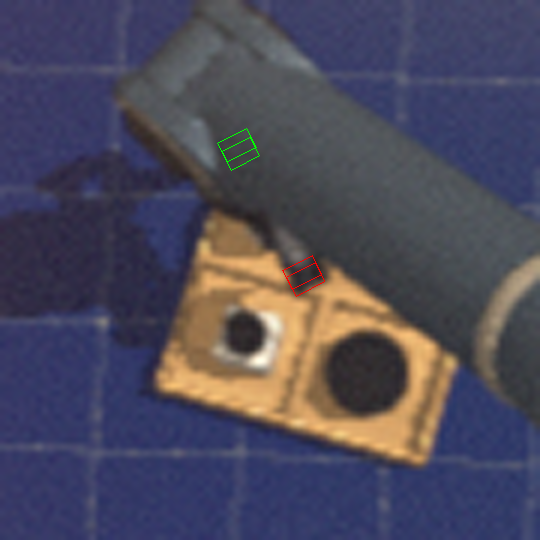

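View pics/ov_side.png

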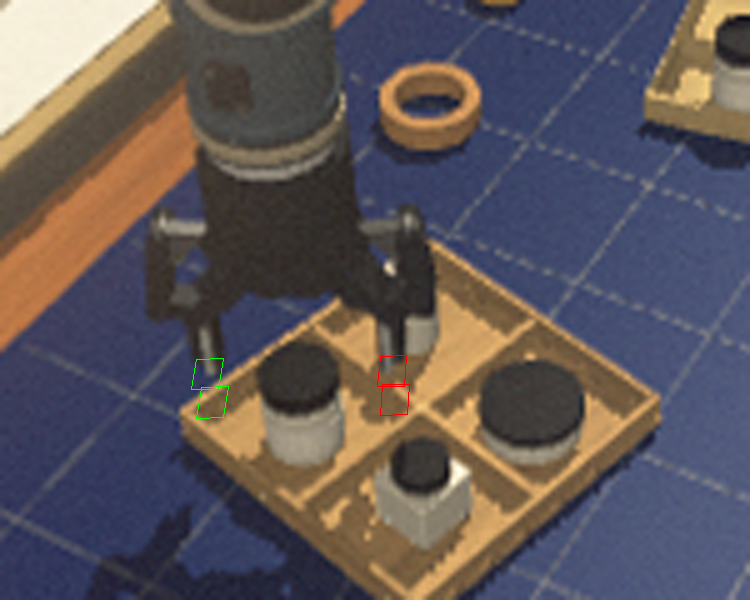

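```bash

python3 -m pendant '{"offset":[[0,0,0],[0,0,0],[0,0,0],[0,0,0],[0,0,0]],"turn":[[0,0,0],[0,0,0],[0,0,0],[0,0,0],[0,0,0]],"jaw":[0.3,0.3,0.3,0.3,0.3]}'
python3 - <<'E'
from h import *
delta((.62,.281,.024),29.6)
cv2.imwrite(f"pics/side4.png",env.read_camera("side")[:,:,::-1])
crop("pics/side4.png","pics/st4.png",225,210,90,75,8)
E
```

```text
t: 6.38
ee_pos: [0.6189, 0.2799, 0.0237]
tcp_rot: [3.037, 0.803, -0.0]
ft_force: [0.4, 0.2, 0.8]
grip_width: 0.0552
t 6.375 pos [0.6189 0.2799 0.0237] d_cm [ 0.15 -0.05 -0.03] turn [0. 0. 0.] F [0.4 0.2 0.8] w 0.0552
```

View pics/st4.png

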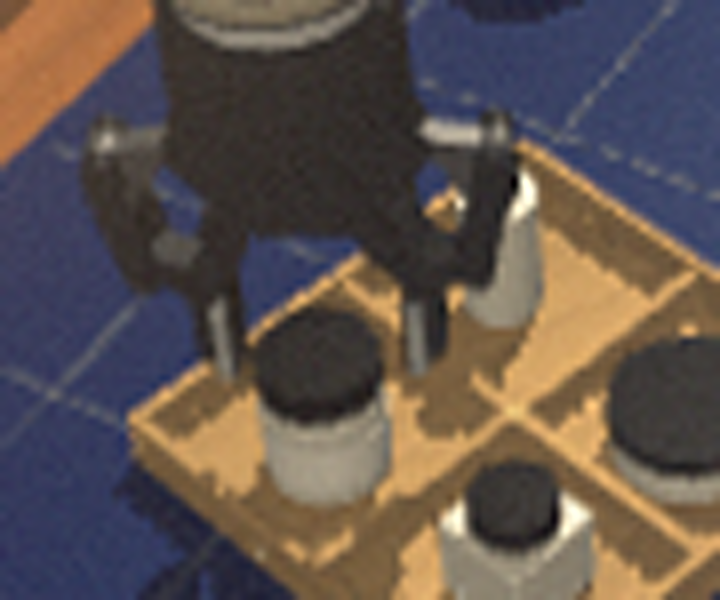

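```bash

python3 - <<'E'
from h import *
cv2.imwrite("pics/top4.png",env.read_camera("top")[:,:,::-1])
crop("pics/top4.png","pics/tt4.png",240,170,50,45,14)
im=cv2.imread("pics/tt4.png"); n="top"
d=np.array([np.cos(np.radians(29.6)),np.sin(np.radians(29.6)),0]); y=np.array([d[1],-d[0],0])
c=np.array([.6193,.2803,0])
for z in(.032,.1):
  P=[c-d*a+y*b+[0,0,z] for a,b in((.0275,-.011),(.0275,.011),(.042,.011),(.042,-.011))]
  q=((proj(n,P)-[240,170]+.5)*14-.5).astype(int); cv2.polylines(im,[q],1,(0,0,255),1)
cv2.imwrite("pics/ot4.png",im)
E
```

```text
(no output)
```

View pics/ot4.png

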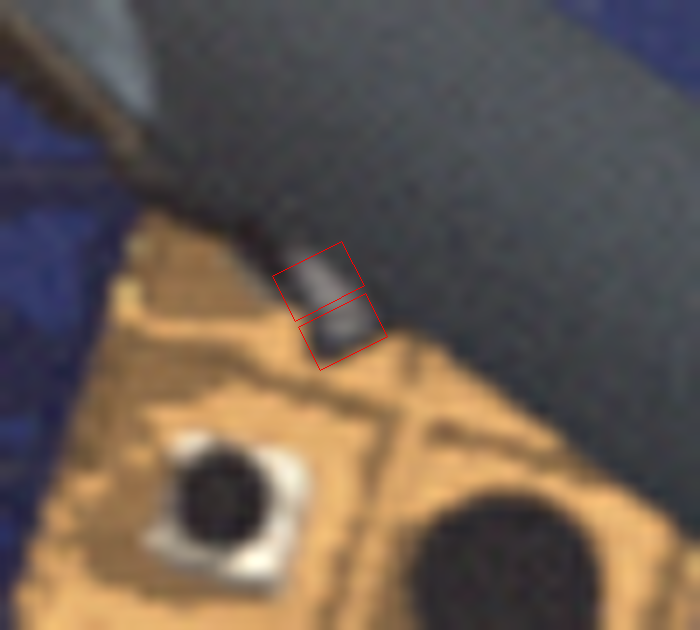

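View pics/tt4.png

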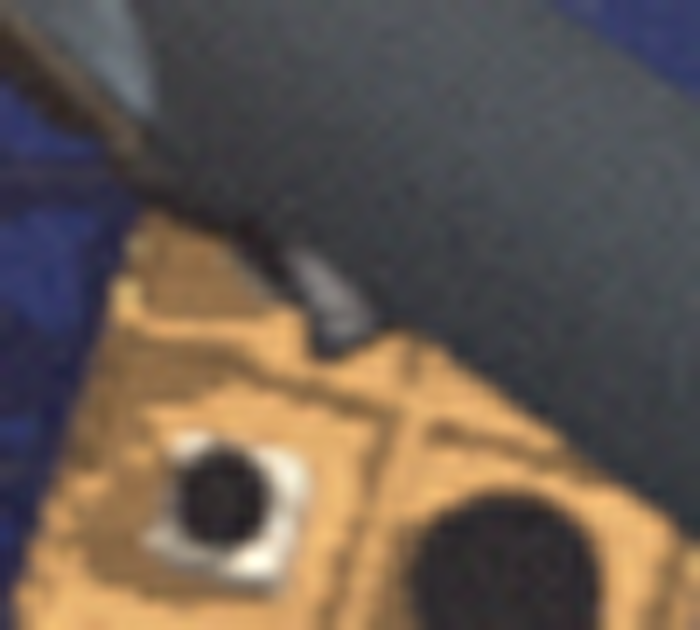

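```bash

python3 -m pendant '{"offset":[[0.1,0,0.8],[0,0,0],[0,0,0],[0,0,0],[0,0,0],[0,0,0],[0,0,0]],"turn":[[0,0,0],[0,0,0],[0,0,0],[0,0,0],[0,0,0],[0,0,0],[0,0,0]],"jaw":[0.3,0.3,-1,-1,-1,-1,-1]}' 50
python3 - <<'E'
from h import *
delta((.62,.281,.024),29.6)
cv2.imwrite(f"pics/side5.png",env.read_camera("side")[:,:,::-1])
crop("pics/side5.png","pics/st5.png",225,210,90,75,8)
E
```

```text
t: 7.35
ee_pos: [0.6199, 0.2805, 0.0158]
tcp_rot: [-3.037, -0.803, -0.0]
ft_force: [0.3, 1.0, 0.9]
grip_width: 0.042
t 7.35 pos [0.6199 0.2805 0.0158] d_cm [ 0.04 -0.04 -0.82] turn [-0. -0.  0.] F [0.3 1.  0.9] w 0.042
```

View pics/st5.png

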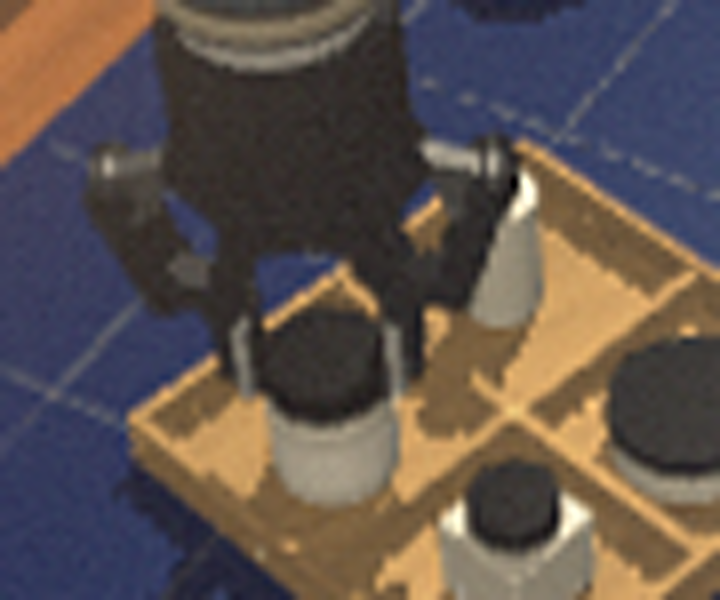

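```bash

python3 - <<'E'
from h import *
print(proj("side",[[.181,-.650,.212],[.181,-.65,.199]]))
def ray(n,uv):
    a=back(n,uv,0);b=back(n,uv,.2);return a,(b-a)/np.linalg.norm(b-a)
def tri(u,v):
    a,d=ray("top",u);b,e=ray("side",v)
    s=np.linalg.lstsq(np.c_[d,-e],b-a,rcond=None)[0]
    print((a+s[0]*d).round(4),(b+s[1]*e).round(4))
for tu in((320,352),(340,352),(345,330)):
  for sv in((418,372),(410,375),(425,360)):
    tri((tu[0]/14+240,tu[1]/14+170),(sv[0]/8+225,sv[1]/8+210))
d=np.array([np.cos(np.radians(29.6)),np.sin(np.radians(29.6)),0]);print("expected inner tip",np.array([.6189,.28,.03])-d*.035)
crop("pics/side0.png","pics/s0.png",480,0,80,130,5)
E
```

```text
[[503.34407593 102.60492207]
 [502.2960786  105.8233768 ]]
[0.5763 0.2649 0.0546] [0.5862 0.2691 0.0571]
[0.5767 0.2651 0.0524] [0.5888 0.2703 0.0554]
[0.575  0.2641 0.061 ] [0.5837 0.2678 0.0633]
[0.5778 0.2598 0.0481] [0.5896 0.2648 0.0511]
[0.5783 0.2601 0.0459] [0.5922 0.266  0.0494]
[0.5765 0.2591 0.0546] [0.587  0.2635 0.0573]
[0.585  0.259  0.0453] [0.5918 0.2619 0.047 ]
[0.5854 0.2593 0.0429] [0.5944 0.2631 0.0453]
[0.5836 0.2583 0.0518] [0.5893 0.2607 0.0532]
expected inner tip [0.58846768 0.26271203 0.03      ]
```

View pics/s0.png

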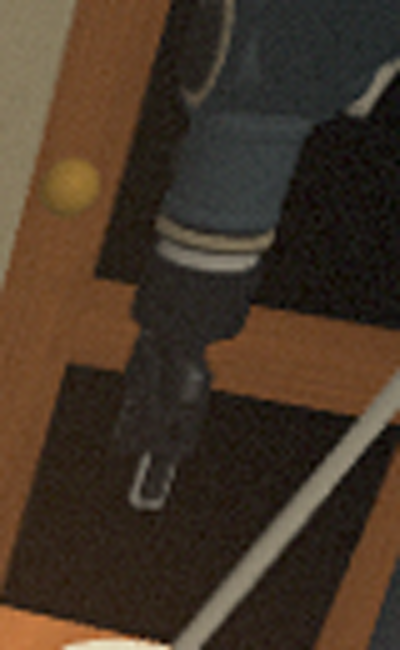

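```bash

python3 -m pendant '{"offset":[[0,0,-0.5],[0,0,-1.5],[0,0,-2],[0,0,-3],[0,0,-4],[0,0,-4],[0,0,0],[0,0,0]],"turn":[[0,0,0],[0,0,0],[0,0,0],[0,0,0],[0,0,0],[0,0,0],[0,0,0],[0,0,0]],"jaw":[-1,-1,-1,-1,-1,-1,-1,-1]}' 50
python3 - <<'E'
from h import *
delta((.5602,-.2421,.2),9)
cv2.imwrite(f"pics/side6.png",env.read_camera("side")[:,:,::-1])
crop("pics/side6.png","pics/st6.png",215,170,110,110,6)
E
```

```text
t: 8.4
ee_pos: [0.6195, 0.28, 0.1661]
tcp_rot: [3.037, 0.803, 0.0]
ft_force: [0.3, -0.2, -1.6]
grip_width: 0.0418
t 8.4 pos [0.6195 0.28   0.1661] d_cm [-30.96  42.46  -3.37] turn [ 0.  -0.  20.6] F [ 0.3 -0.2 -1.6] w 0.0418
```

View pics/st6.png

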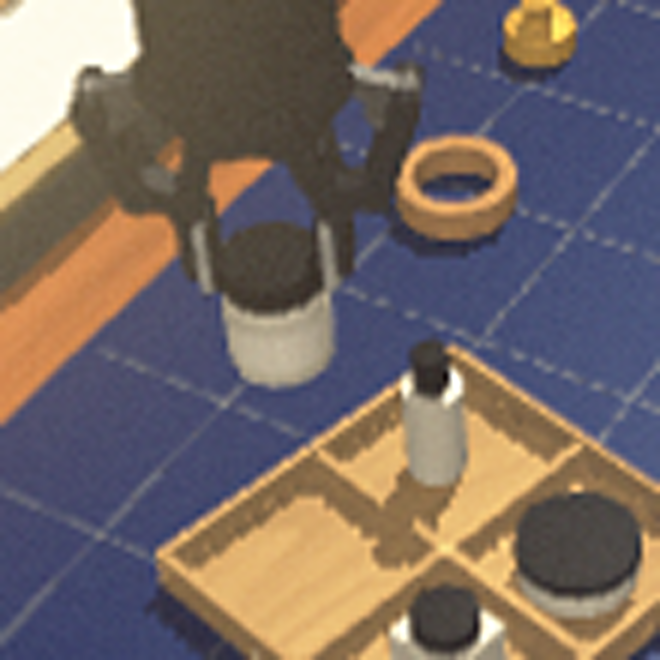

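```bash

python3 -m pendant '{"offset":[[0,0,-3],[0,0,-4],[-1.5,2,-1],[-3.1,4.25,0],[-3.1,4.25,0],[-3.1,4.25,0],[-3.1,4.25,0],[-3.1,4.25,0],[-3.1,4.25,0],[-3.1,4.25,0],[-3.1,4.25,0],[-3.1,4.25,0]],"turn":[[0,0,0],[0,0,0],[0,0,0],[0,0,0],[0,0,0],[0,0,0],[0,0,0],[0,0,0],[0,0,0],[0,0,0],[0,0,0],[0,0,0]],"jaw":[-1,-1,-1,-1,-1,-1,-1,-1,-1,-1,-1,-1]}' 50
python3 -m pendant '{"offset":[[-1,1.4,0],[-0.5,0.7,0],[0,0,0],[0,0,0],[0,0,0],[0,0,0]],"turn":[[0,0,4],[0,0,6],[0,0,6],[0,0,4.6],[0,0,0],[0,0,0]],"jaw":[-1,-1,-1,-1,-1,-1]}' 50
python3 -c "
from h import *
delta((.5602,-.2421,.2),9)"
```

```text
t: 9.95
ee_pos: [0.5618, -0.2164, 0.2443]
tcp_rot: [-3.036, -0.803, 0.003]
ft_force: [1.6, 0.0, -1.0]
grip_width: 0.0419
t: 10.7
ee_pos: [0.5598, -0.2396, 0.2452]
tcp_rot: [-3.131, -0.25, 0.001]
ft_force: [-0.4, -0.6, -1.0]
grip_width: 0.042
t 10.7 pos [ 0.5598 -0.2396  0.2452] d_cm [0.01 0.26 4.52] turn [-0.   0.   0.1] F [-0.4 -0.6 -1. ] w 0.042
```

```bash

python3 -m pendant '{"offset":[[0,0.25,3],[0,0,5],[0,0,5],[0,0,4],[0,0,0],[0,0,0]],"turn":[[0,0,0],[0,0,0],[0,0,0],[0,0,0],[0,0,0],[0,0,0]],"jaw":[-1,-1,-1,-1,-1,-1]}' 50
python3 - <<'E'
from h import *
delta((.5602,-.2421,.0175),9)
for n in("top","side"): cv2.imwrite(f"pics/{n}7.png",env.read_camera(n)[:,:,::-1])
crop("pics/side7.png","pics/s7.png",310,90,100,130,6)
crop("pics/top7.png","pics/t7.png",325,165,95,75,8)
E
```

```text
t: 11.45
ee_pos: [0.5616, -0.243, 0.0773]
tcp_rot: [3.131, 0.247, 0.004]
ft_force: [-0.4, -0.2, -0.9]
grip_width: 0.0421
t 11.45 pos [ 0.5616 -0.243   0.0773] d_cm [-0.14 -0.11  5.98] turn [ 0.1 -0.1  0. ] F [-0.4 -0.2 -0.9] w 0.0421
```

View pics/s7.png

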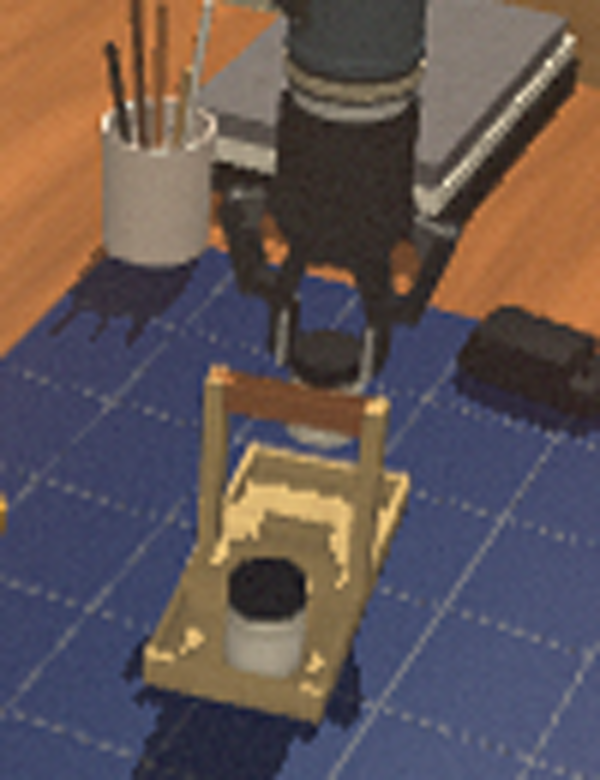

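View pics/t7.png

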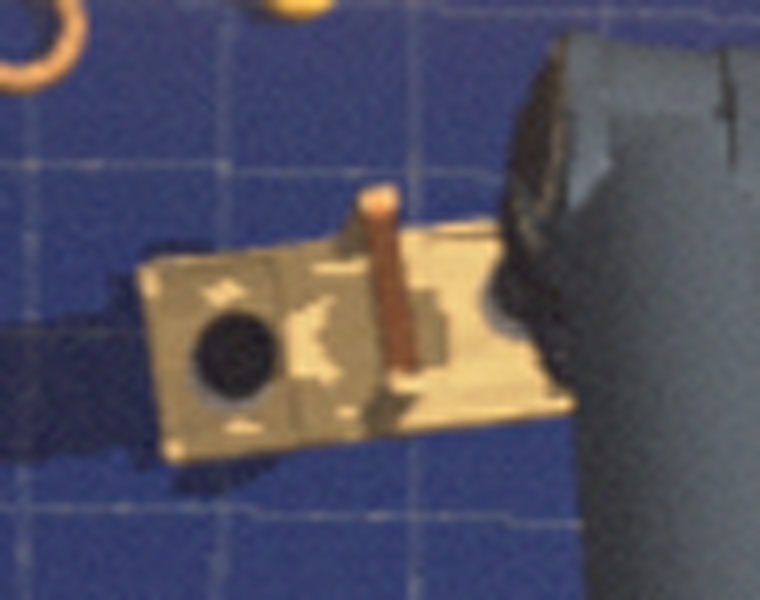

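```bash

python3 - <<'E'
from h import *
th=np.linspace(0,2*np.pi,40)
a=cv2.imread("pics/s7.png");b=cv2.imread("pics/t7.png")
for (x,y,z,col) in((.5616,-.243,.0695,(0,0,255)),(.5616,-.243,.1245,(0,255,0)),(.5602,-.2421,.009,(255,255,0))):
  c=np.c_[x+.022*np.cos(th),y+.022*np.sin(th),0*th+z]
  for im,n,k,x0,y0 in((a,"side",6,310,90),(b,"top",8,325,165)):
    cv2.polylines(im,[((proj(n,c)-[x0,y0]+.5)*k-.5).astype(int)],1,col,1)
p=np.array([.549,-.1715]);yaw=-1.4134;R=np.array([[np.cos(yaw),-np.sin(yaw)],[np.sin(yaw),np.cos(yaw)]])
for z,(xa,xb,ya) in((.024,(-.108,.108,.051)),(.009,(.04,.103,.046)),(.143,(-.008,.008,.039))):
  q=np.array([(xa,ya),(xb,ya),(xb,-ya),(xa,-ya)])@R.T+p; q=np.c_[q,[z]*4]
  for im,n,k,x0,y0 in((a,"side",6,310,90),(b,"top",8,325,165)):
    cv2.polylines(im,[((proj(n,q)-[x0,y0]+.5)*k-.5).astype(int)],1,(255,0,255),1)
cv2.imwrite("pics/os7.png",a);cv2.imwrite("pics/ot7.png",b)
E
```

```text
(no output)
```

View pics/os7.png

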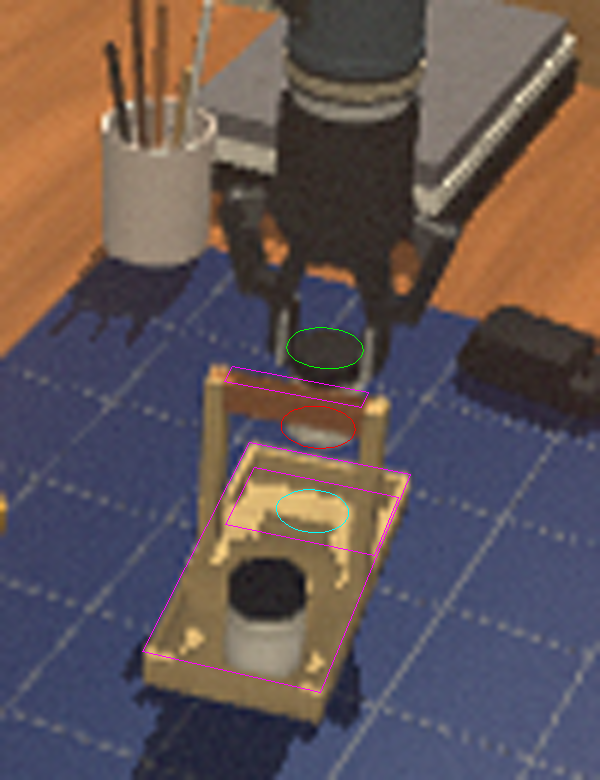

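View pics/ot7.png

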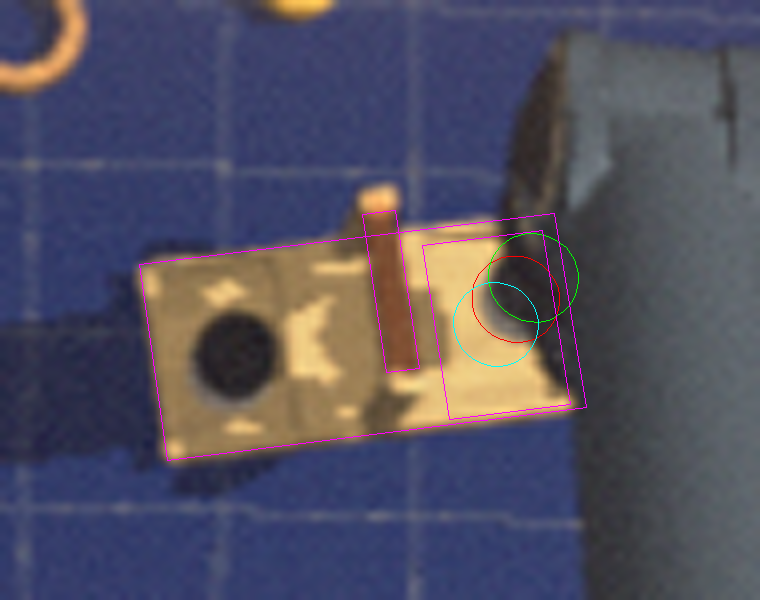

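```bash

python3 -m pendant '{"offset":[[-0.15,-0.2,1],[0,0,2],[0,0,1.5],[0,0,0.7],[0,0,0.4],[0,0,0],[0,0,0]],"turn":[[0,0,0],[0,0,0],[0,0,0],[0,0,0],[0,0,0],[0,0,0],[0,0,0]],"jaw":[-1,-1,-1,-1,-1,-1,-1]}' 50
python3 - <<'E'
from h import *
delta((.5602,-.2421,.0175),9)
for n in("side",): cv2.imwrite(f"pics/{n}8.png",env.read_camera(n)[:,:,::-1])
crop("pics/side8.png","pics/s8.png",330,120,70,90,8)
delta((.5602,-.2421,.0175),9)
E
```

```text
t: 12.42
ee_pos: [0.5589, -0.2412, 0.0202]
tcp_rot: [3.131, 0.247, 0.001]
ft_force: [0.0, 0.1, -1.1]
grip_width: 0.042
t 12.425 pos [ 0.5589 -0.2412  0.0202] d_cm [0.12 0.1  0.27] turn [ 0.  -0.1  0. ] F [ 0.   0.1 -1.1] w 0.042
t 12.475 pos [ 0.5589 -0.2413  0.0203] d_cm [0.12 0.1  0.28] turn [ 0.  -0.1  0. ] F [ 0.4  0.3 -1.3] w 0.0422
```

View pics/s8.png

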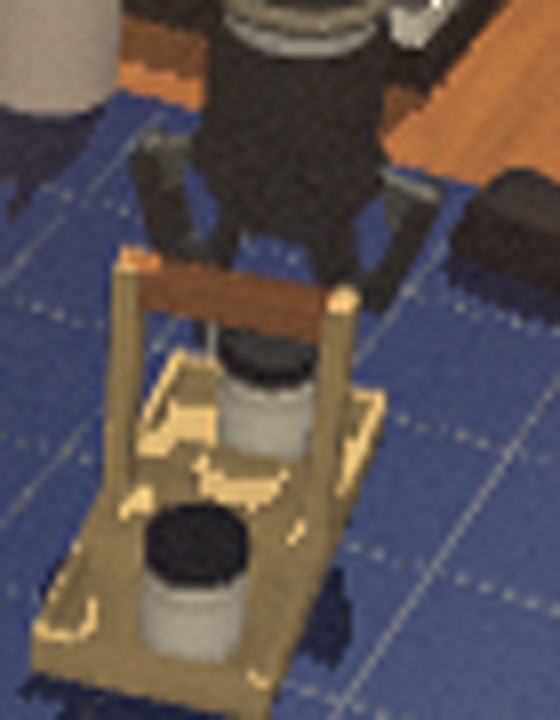

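```bash

python3 -m pendant '{"offset":[[0.1,0.1,0.2],[0,0,0],[0,0,0.1],[0,0,0],[0,0,0]],"turn":[[0,0,0],[0,0,0],[0,0,0],[0,0,0],[0,0,0]],"jaw":[-1,-1,-1,-1,-1]}' 50
python3 -c "
from h import *
delta((.5602,-.2421,.0175),9)"
```

```text
t: 13.1
ee_pos: [0.5597, -0.242, 0.0168]
tcp_rot: [3.132, 0.247, 0.0]
ft_force: [-0.0, 0.1, -0.7]
grip_width: 0.0419
t 13.1 pos [ 0.5597 -0.242   0.0168] d_cm [ 0.05  0.02 -0.07] turn [ 0. -0.  0.] F [-0.   0.1 -0.7] w 0.0419
```

```bash

python3 -m pendant '{"offset":[[0,0,0.1],[0,0,0],[0,0,0]],"turn":[[0,0,0],[0,0,0],[0,0,0]],"jaw":[-1,-1,-1]}' 50
python3 -m pendant '{"offset":[[0,0,0],[0,0,0]],"turn":[[0,0,0],[0,0,0]],"jaw":[-1,-1]}' 50
```

```text
t: 13.48
ee_pos: [0.5597, -0.2421, 0.0167]
tcp_rot: [3.131, 0.247, 0.0]
ft_force: [-1.9, 0.5, 6.6]
grip_width: 0.042
t: 13.72
ee_pos: [0.5597, -0.2421, 0.0167]
tcp_rot: [3.131, 0.247, 0.0]
ft_force: [-1.0, 0.7, 5.9]
grip_width: 0.0417
```

```bash

python3 -m pendant '{"offset":[[0,0,0],[0,0,0],[0,0,0],[0,0,-1],[0,0,-3],[0,0,-5],[0,0,-5],[0,0,-5],[0,0,0]],"turn":[[0,0,0],[0,0,0],[0,0,0],[0,0,0],[0,0,0],[0,0,0],[0,0,0],[0,0,0],[0,0,0]],"jaw":[0.4,0.4,0.4,0.4,0.4,0.4,0.4,0.4,0.4]}' 50
python3 - <<'E'
from h import *
delta((.5602,-.2421,.0175),9)
for n in("side","top"): cv2.imwrite(f"pics/{n}9.png",env.read_camera(n)[:,:,::-1])
crop("pics/side9.png","pics/s9.png",330,120,70,90,8)
E
```

```text
t: 14.85
ee_pos: [0.5626, -0.2424, 0.2114]
tcp_rot: [3.127, 0.247, 0.014]
ft_force: [0.8, -0.4, -1.5]
grip_width: 0.0602
t 14.85 pos [ 0.5626 -0.2424  0.2114] d_cm [-0.4  -0.17 19.38] turn [ 0.3 -0.5  0. ] F [ 0.8 -0.4 -1.5] w 0.0602
```

View pics/s9.png

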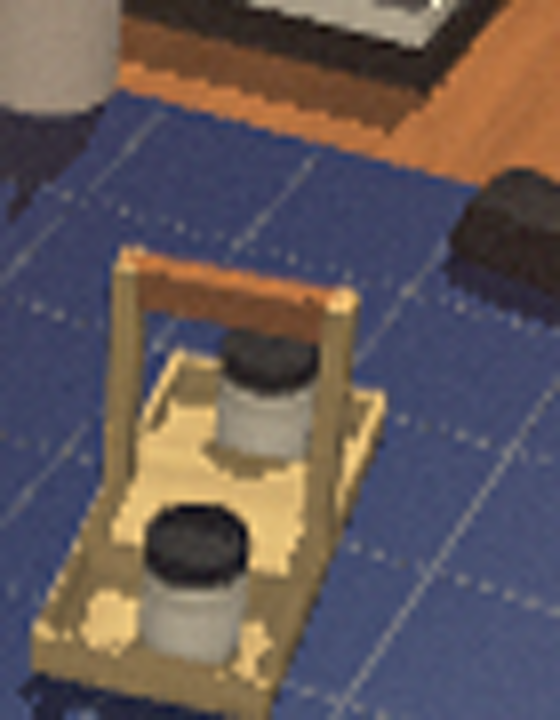

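```bash

python3 -m pendant '{"offset":[[0,0,-1],[0,0,0],[0,0,0],[0,0,0],[0,0,0],[0,0,0],[0,0,0],[0,0,0],[0,0,0],[0,0,0],[0,0,0]],"turn":[[0,0,10],[0,0,10],[0,0,10],[0,0,10],[0,0,10],[0,0,10],[0,0,10],[0,0,10],[0,0,10],[0,0,0],[0,0,0]],"jaw":[0.4,0.4,0.4,0.4,0.4,0.4,0.4,0.4,0.4,0.4,0.4]}' 60
python3 - <<'E'
from h import *
delta((.549,-.1715,.2),-81)
E
```

```text
t: 16.32
ee_pos: [0.5591, -0.2417, 0.2147]
tcp_rot: [2.391, -2.036, -0.003]
ft_force: [0.3, 0.0, 0.1]
grip_width: 0.0595
t 16.325 pos [ 0.5591 -0.2417  0.2147] d_cm [-7.09 -0.13  1.48] turn [0.1 0.1 0.2] F [0.3 0.  0.1] w 0.0595
```

```bash

python3 -m pendant '{"offset":[[-2,-0.1,0],[-3,0,0],[-2.1,0,1],[0,0,0],[0,0,0],[0,0,0]],"turn":[[0,0,0.2],[0,0,0],[0,0,0],[0,0,0],[0,0,0],[0,0,0]],"jaw":[0.4,0.4,0.4,0.4,0.4,0.4]}' 60
cat > ov.py <<'E'
from h import *
def ov(n,src,dst,x0,y0,w,h,k,dz=0):
  crop(src,dst,x0,y0,w,h,k); im=cv2.imread(dst)
  p=np.array([.549,-.1715]);yaw=-1.4134;R=np.array([[np.cos(yaw),-np.sin(yaw)],[np.sin(yaw),np.cos(yaw)]])
  for z,(xa,xb,ya) in((.024,(-.108,.108,.051)),(.143,(-.008,.008,.039)),(.123,(-.008,.008,.039))):
    q=np.array([(xa,ya),(xb,ya),(xb,-ya),(xa,-ya)])@R.T+p; q=np.c_[q,[z+dz]*4]
    cv2.polylines(im,[((proj(n,q)-[x0,y0]+.5)*k-.5).astype(int)],1,(255,0,255),1)
  cv2.imwrite(dst,im)
E
python3 - <<'E'
from ov import *
delta((.549,-.1715,.104),-81)
for n in("side","top"): cv2.imwrite(f"pics/{n}10.png",env.read_camera(n)[:,:,::-1])
ov("side","pics/side10.png","pics/s10.png",310,70,100,130,6)
ov("top","pics/top10.png","pics/t10.png",330,165,80,75,8)
E
```

```text
t: 17.08
ee_pos: [0.5497, -0.173, 0.2058]
tcp_rot: [2.383, -2.046, 0.001]
ft_force: [-0.0, -0.2, -0.5]
grip_width: 0.0599
t 17.075 pos [ 0.5497 -0.173   0.2058] d_cm [-0.17  0.05 10.18] turn [-0.  -0.  -0.3] F [-0.  -0.2 -0.5] w 0.0599
```

View pics/s10.png

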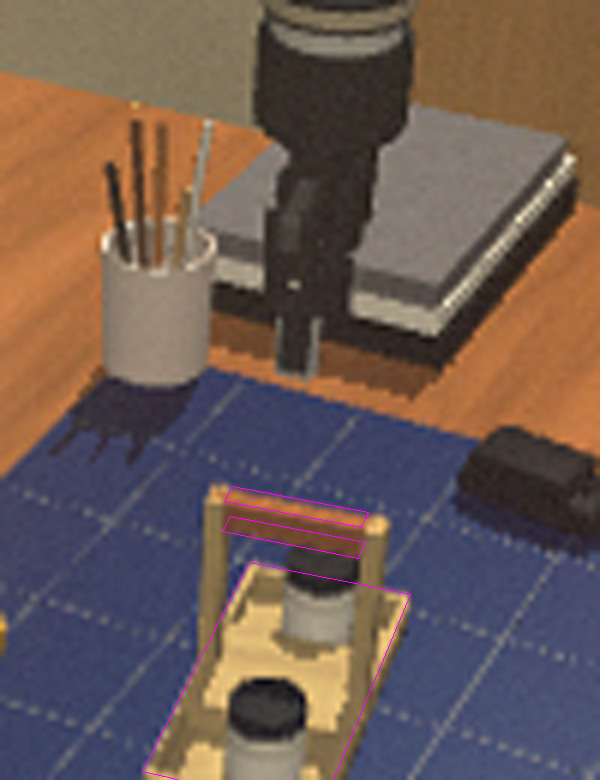

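View pics/t10.png

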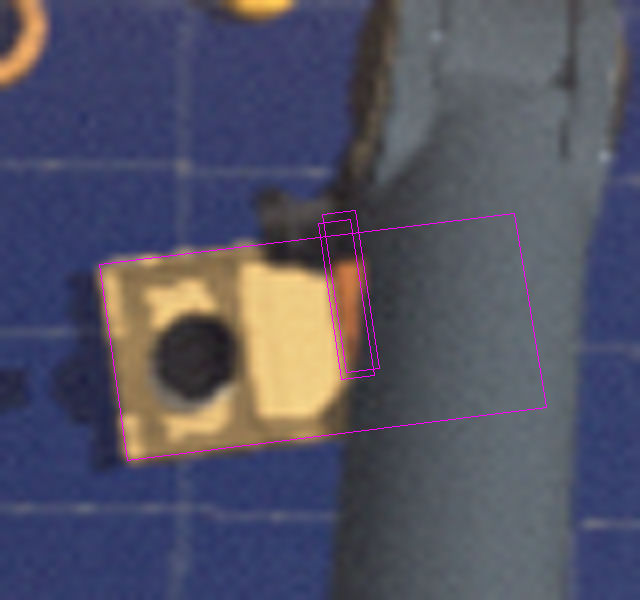

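```bash

python3 - <<'E'
from ov import *
d=np.array([np.cos(np.radians(-81)),np.sin(np.radians(-81)),0])
c=np.array([.5497,-.173,0])-d*.034
for z in (.206,.22,.23,.24,.25): print(z,((proj("side",c+[0,0,z])-[310,70]+.5)*6-.5).round())
E
```

```text
0.206 [[287. 437.]]
0.22 [[289. 414.]]
0.23 [[290. 397.]]
0.24 [[291. 380.]]
0.25 [[292. 363.]]
```

```bash

python3 -m pendant '{"offset":[[-0.17,0.05,2],[0,0,3],[0,0,3],[0,0,0],[0,0,0],[0,0,0]],"turn":[[0,0,-0.3],[0,0,0],[0,0,0],[0,0,0],[0,0,0],[0,0,0]],"jaw":[0.4,0.4,0.4,0.4,0.4,0.4]}' 60
python3 - <<'E'
from ov import *
delta((.549,-.1715,.104),-81)
for n in("side","top"): cv2.imwrite(f"pics/{n}11.png",env.read_camera(n)[:,:,::-1])
ov("side","pics/side11.png","pics/s11.png",330,95,75,80,8)
E
```

```text
t: 17.92
ee_pos: [0.55, -0.1704, 0.1273]
tcp_rot: [-2.39, 2.037, -0.004]
ft_force: [0.1, 0.1, 0.1]
grip_width: 0.06
t 17.925 pos [ 0.55   -0.1704  0.1273] d_cm [0.09 0.12 2.33] turn [-0.1 -0.1  0.1] F [0.1 0.1 0.1] w 0.06
```

View pics/s11.png

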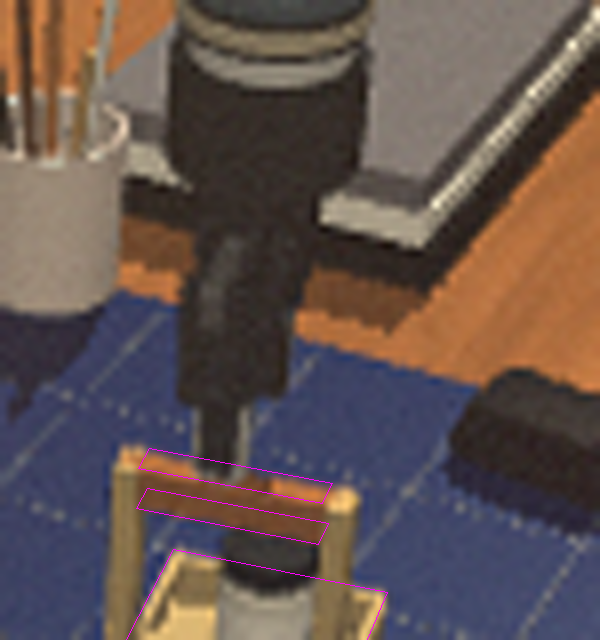

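```bash

python3 -m pendant '{"offset":[[0.09,0.1,1],[0,0,1.3],[0,0,0],[0,0,0],[0,0,0]],"turn":[[0,0,0],[0,0,0],[0,0,0],[0,0,0],[0,0,0]],"jaw":[0.4,0.4,0.4,0.4,0.4]}' 60
python3 - <<'E'
from ov import *
delta((.549,-.1715,.104),-81)
for n in("side","top"): cv2.imwrite(f"pics/{n}12.png",env.read_camera(n)[:,:,::-1])
crop("pics/side12.png","pics/s12.png",330,95,75,80,8)
ov("top","pics/top12.png","pics/t12.png",330,165,80,75,8)
d=np.array([np.cos(np.radians(-81)),np.sin(np.radians(-81)),0])
c=np.array([.549,-.1715,0])-d*.034
for z in (.104,.115,.12,.13,.14,.15): print(z,((proj("side",c+[0,0,z])-[330,95]+.5)*8-.5).round())
E
```

```text
t: 18.65
ee_pos: [0.5483, -0.1712, 0.103]
tcp_rot: [-2.391, 2.038, -0.001]
ft_force: [0.7, 0.2, -0.0]
grip_width: 0.0596
t 18.65 pos [ 0.5483 -0.1712  0.103 ] d_cm [ 0.04 -0.06 -0.1 ] turn [-0.  -0.   0.1] F [ 0.7  0.2 -0. ] w 0.0596
0.104 [[208. 598.]]
0.115 [[209. 576.]]
0.12 [[210. 566.]]
0.13 [[211. 546.]]
0.14 [[213. 526.]]
0.15 [[214. 505.]]
```

View pics/s12.png

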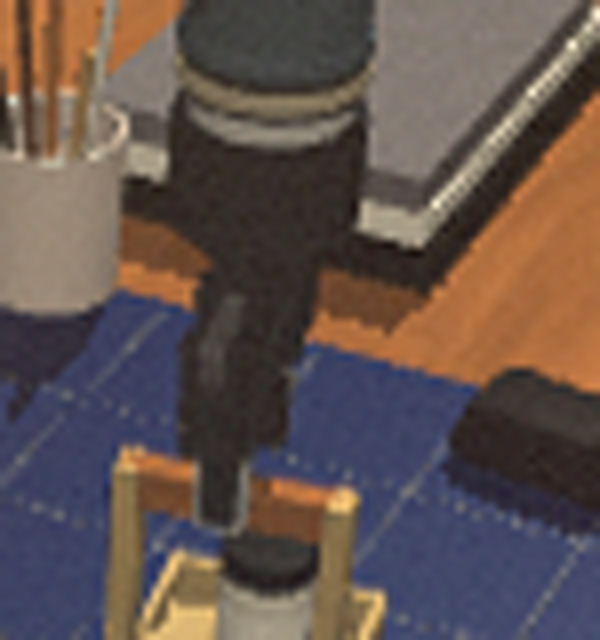

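View pics/t12.png

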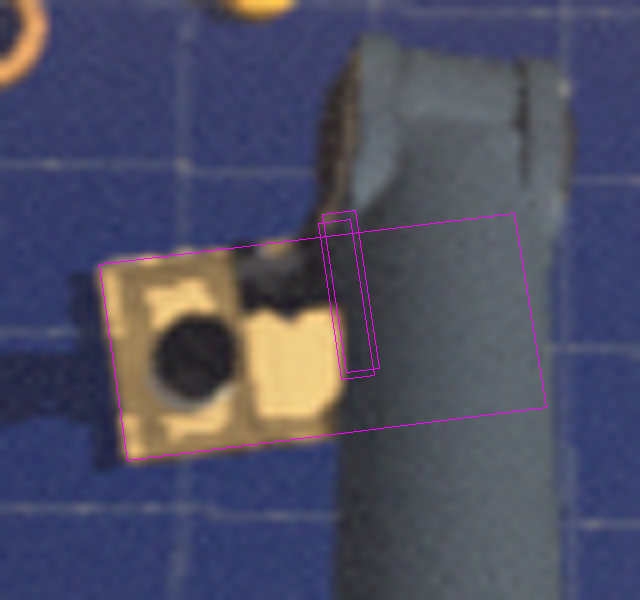

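```bash

python3 -m pendant '{"offset":[[0,0,1],[0,0,1],[0,0,0],[0,0,0],[0,0,0]],"turn":[[0,0,0],[0,0,0],[0,0,0],[0,0,0],[0,0,0]],"jaw":[0.4,0.4,0,-0.2,-0.2]}' 60
python3 - <<'E'
from ov import *
delta((.549,-.1715,.083),-81)
for n in("side","top"): cv2.imwrite(f"pics/{n}13.png",env.read_camera(n)[:,:,::-1])
crop("pics/side13.png","pics/s13.png",330,95,75,80,8)
delta((.549,-.1715,.083),-81)
E
```

```text
t: 19.38
ee_pos: [0.5483, -0.1712, 0.083]
tcp_rot: [-2.391, 2.038, -0.001]
ft_force: [1.4, -1.0, -0.3]
grip_width: 0.034
t 19.375 pos [ 0.5483 -0.1712  0.083 ] d_cm [ 0.04 -0.06 -0.  ] turn [-0.  -0.   0.1] F [ 1.4 -1.  -0.3] w 0.034
t 19.475 pos [ 0.5482 -0.1712  0.083 ] d_cm [ 0.04 -0.07  0.  ] turn [-0.  -0.   0.1] F [0.3 0.5 1. ] w 0.0342
```

View pics/s13.png

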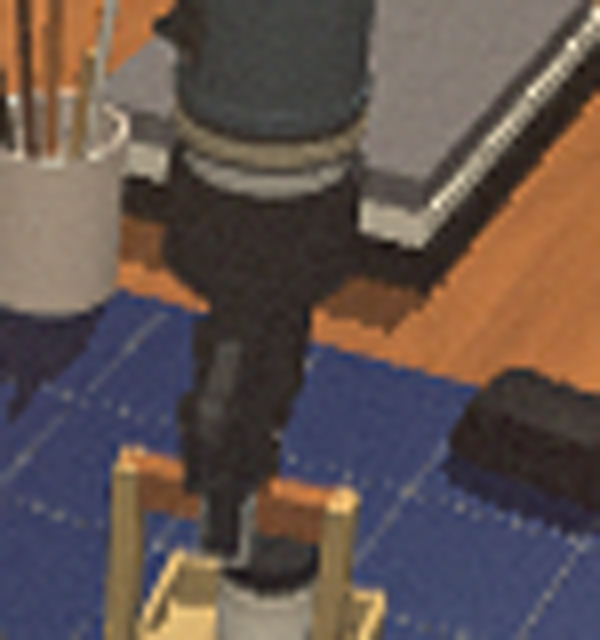

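```bash

python3 -m pendant '{"offset":[[0,-0.05,0.2],[0,0,0],[0,0,0],[0,0,0],[0,0,0],[0,0,0]],"turn":[[0,0,0],[0,0,0],[0,0,0],[0,0,0],[0,0,0],[0,0,0]],"jaw":[-0.4,-0.5,-0.6,-1,-1,-1]}' 80
python3 - <<'E'
from ov import *
delta((.549,-.1715,.083),-81)
for n in("side","top"): cv2.imwrite(f"pics/{n}14.png",env.read_camera(n)[:,:,::-1])
crop("pics/side14.png","pics/s14.png",330,95,75,100,7)
E
```

```text
t: 20.23
ee_pos: [0.5486, -0.1711, 0.0809]
tcp_rot: [-2.391, 2.038, -0.001]
ft_force: [-0.2, -0.5, 1.8]
grip_width: 0.0145
t 20.225 pos [ 0.5486 -0.1711  0.0809] d_cm [ 0.05 -0.03 -0.21] turn [-0.  -0.   0.1] F [-0.2 -0.5  1.8] w 0.0145
```

View pics/s14.png

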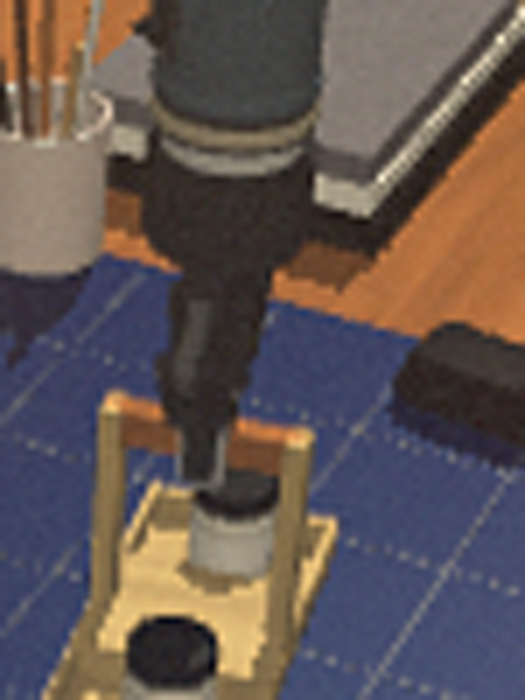

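```bash

python3 -m pendant '{"offset":[[0,0,0],[0,0,-0.2],[0,0,-0.4],[0,0,-0.6],[0,0,-0.6],[0,0,-0.2],[0,0,0],[0,0,0]],"turn":[[0,0,0],[0,0,0],[0,0,0],[0,0,0],[0,0,0],[0,0,0],[0,0,0],[0,0,0]],"jaw":[-1,-1,-1,-1,-1,-1,-1,-1]}' 100
python3 - <<'E'
from ov import *
delta((.549,-.1715,.083),-81)
print(env.read_state()["wrist_torque"])
for n in("side","top"): cv2.imwrite(f"pics/{n}15.png",env.read_camera(n)[:,:,::-1])
ov("side","pics/side15.png","pics/s15.png",325,110,75,110,7,.02)
E
```

```text
t: 21.32
ee_pos: [0.5483, -0.171, 0.1006]
tcp_rot: [2.391, -2.038, -0.0]
ft_force: [0.8, 0.3, -5.7]
grip_width: 0.0145
t 21.325 pos [ 0.5483 -0.171   0.1006] d_cm [ 0.06 -0.06  1.76] turn [0.  0.  0.1] F [ 0.8  0.3 -5.7] w 0.0145
[ 0.01247278  0.03759184 -0.05861683]
```

View pics/s15.png

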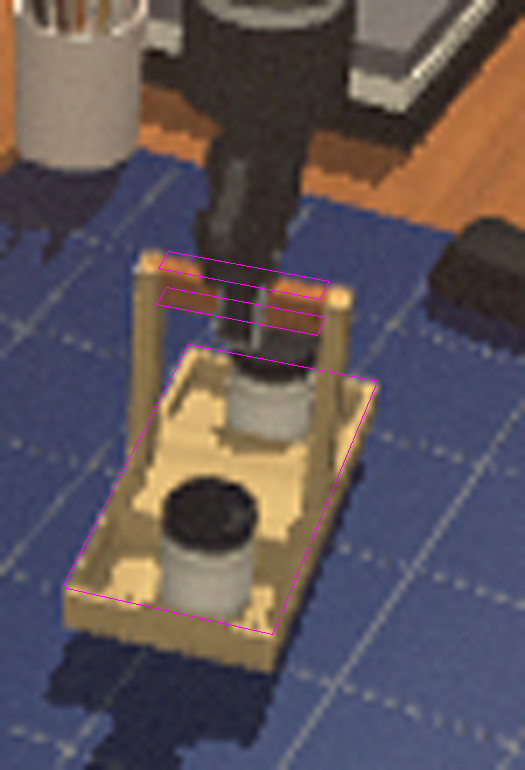

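```bash

python3 -m pendant '{"offset":[[0,0,-0.3],[0,0,-0.8],[0,0,-1.2],[0,0,-1.5],[0,0,-1.5],[0,0,-1.2],[0,0,-0.9],[0,0,-0.5],[0,0,-0.1],[0,0,0],[0,0,0],[0,0,0]],"turn":[[0,0,0],[0,0,0],[0,0,0],[0,0,0],[0,0,0],[0,0,0],[0,0,0],[0,0,0],[0,0,0],[0,0,0],[0,0,0],[0,0,0]],"jaw":[-1,-1,-1,-1,-1,-1,-1,-1,-1,-1,-1,-1]}' 100
python3 - <<'E'
from ov import *
delta((.549,-.1715,.181),-81)
print(env.read_state()["wrist_torque"])
for n in("side","top"): cv2.imwrite(f"pics/{n}16.png",env.read_camera(n)[:,:,::-1])
ov("side","pics/side16.png","pics/s16.png",320,60,85,120,6,.10)
ov("top","pics/top16.png","pics/t16.png",330,155,80,75,8,.1)
delta((.549,-.1715,.181),-81)
E
```

```text
t: 22.92
ee_pos: [0.5483, -0.171, 0.1804]
tcp_rot: [2.391, -2.038, -0.001]
ft_force: [-0.3, 0.1, -4.6]
grip_width: 0.0149
t 22.925 pos [ 0.5483 -0.171   0.1804] d_cm [ 0.06 -0.06 -0.06] turn [0.  0.  0.1] F [-0.3  0.1 -4.6] w 0.0149
[ 0.0158658  0.0116922 -0.0123754]
t 23.025 pos [ 0.5484 -0.171   0.1805] d_cm [ 0.06 -0.05 -0.05] turn [0.  0.  0.1] F [ 0.4 -1.5 -5.1] w 0.0146
```

View pics/s16.png

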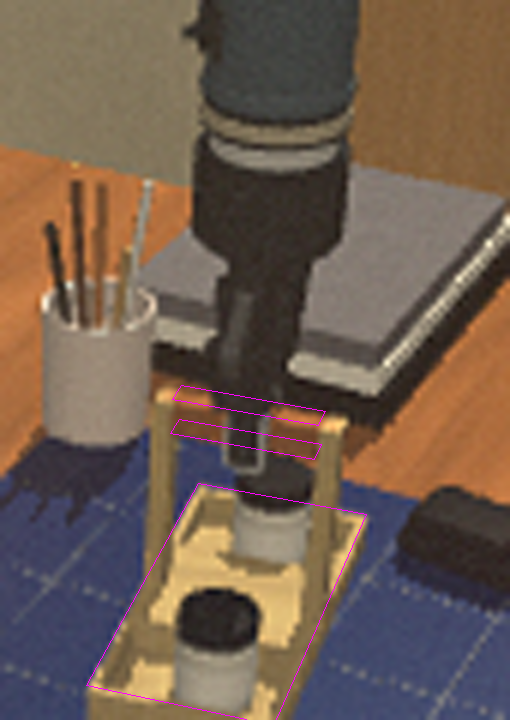

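View pics/t16.png

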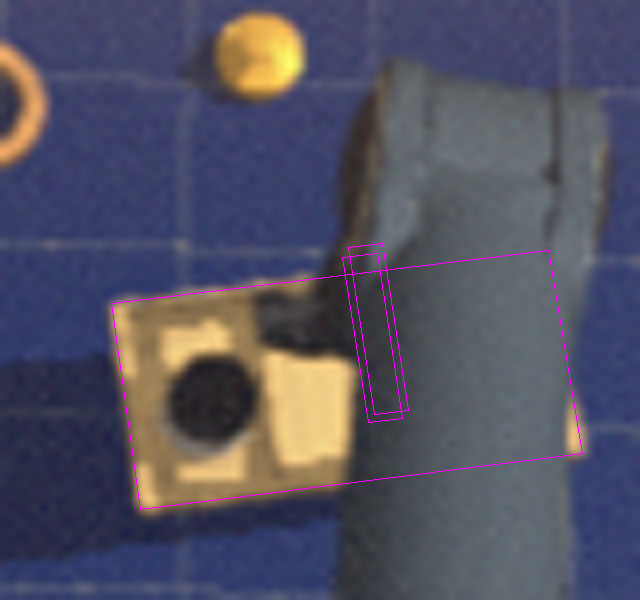

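View pics/side16.png

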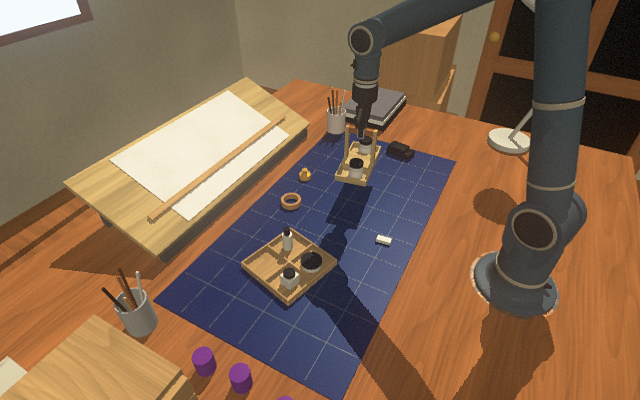

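The caddy sits level about 10 cm up, and it matches the model outline shifted up by 0.10 m in both views. Both pots are standing in their pockets and the other things haven't moved, so I'm handing the job in.

```bash
python3 -c "
from cell import env
print(env.job_done())"
```

```text
the job is handed in; nothing more can be done
None
```

The spare pot is standing in the caddy's empty end pocket. I then lifted the caddy by its handle and handed the job in at about 23 s while holding it roughly 10 cm above the mat.

**Last checks:**
- **Height and level:** the TCP rose 0.0996 m after I gripped the handle. The caddy's outline matched the model raised by 0.10 m in both camera views, with no visible tilt.
- **Steadiness:** the tool was vertical, wrist torque was under 0.03 N m, and the measured pose stayed within 0.1 mm between the last two readings.
- **Pots and other things:** the side view shows both pots upright in their pockets. In the top view the arm hides the new pot. The tray items, tape roll, eraser, mouse, brass weight and purple look-alikes all appeared unmoved.

**What disagreed:**
- **Finger height:** in the pictures the fingertips sat about 15–35 mm higher than the TCP reading implied. I set the grasp heights from the pictures instead.
- **Grip width:** it read about 2 mm less than the true size on both the pot and the handle.

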